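Nudge a crooked coffee tub home on the lid below and lock it

ROBOT

A 7-joint arm with a two-finger parallel gripper is mounted at the origin on the work surface. World frame = base frame: x ahead of the robot, y to its left, z up, the work surface at z = 0. Lengths are in m, angles in rad, forces in N, time in s.
With the tool pointing down it reaches from about 0.4 to 0.85 m from the base axis. Payload 4.5 kg.
Tool frame: the origin (TCP) lies at the very end of the fingers, on their centre line; the grasp point (between the pads) lies env.tcp_to_grasp behind it (env.tcp_to_grasp is the distance from the TCP to the grasp point, in m); x points along the fingers, y is the direction in which the jaws open and shut, and the axes are right-handed (so a half turn about x gives the same grasp; the last joint's range is limited). The gripper opens to 88 mm and grips with 3 to 60 N. Pads are 18 mm wide; open, the fingers measure 123 mm over their backs; the gripper's body (75 mm by 187 mm) begins 45 mm behind the grasp point.
Start: joints at [1.364, 0.689, -0.195, 1.565, 0.157, 0.902, -0.215], TCP at [0.149, -0.607, 0.239] pointing down, gripper open.
Joint ranges: [-3.01, 3.01], [-0.46, 2.08], [-1.47, 1.51], [0.13, 2.56], [-1, 4.14], [0.04, 2.09], [-2.66, 2.66]. Speed limits (rad/s): [2.57, 2.57, 3.14, 3.14, 3.14, 3.14, 3.14].

INTERFACE

Orientations are given as a unit quaternion [x, y, z, w].
In Python, from rig import env gives the robot as it stands. The module is installed in compiled form; this text tells all that it offers.
- The arm moves only by the tool drive_tool, never from a script. Its argument "steps" is one flat list of numbers, 7 for each row, row after row: the shift along the tool's x, y, z in mm, then the turn, a rotation vector about the tool's x, y, z in degrees, then the opening, from 0 (shut) to 1 (fully open). In form: [dx, dy, dz, ax, ay, az, claw, dx, dy, dz, ax, ay, az, claw, ...]. A call has 1 to 12 rows; each row is the pose to reach, as a shift and turn from the pose commanded when the call began, along the tool's axes at that moment; what a row does not reach only later rows make up. A row lasts 1/10 s, in which the tool goes at most 50 mm and 8.59 degrees, less where a joint would pass 70% of its speed; a pose out of reach is approached as far as the arm can. A call with a gripper value outside its range is refused whole. The fingers move at their own pace and stop on an object; "squeeze" is the grip in N (left out, the last holds). Time passes only in rows, so rows that repeat a pose let the fingers close. It gives the time, the measured TCP pose, the force and the opening at its end, in the units of the state.
- env.get_state(): the state, without advancing time (a new reading comes with each control period).
- env.read_camera(name): name is "side" or "top"; returns (picture, depth): 480x640x3 uint8, red, green, blue; 480x640 float32, m along the optical axis (not along the pixel's ray), 0 where there is no reading.
- env.camera_params(name): a dict with "fx", "fy", "cx", "cy" (pixels), "k1" (the pictures are not rectified: a ray, as slopes to the right and down, at radius r is drawn at 1 + k1 r^2 times it, then the intrinsics apply), "R" (3x3) and "t" (3): a world point X has camera coordinates R X + t. Camera axes: x right, y down, z forward; pixel columns grow to the right and rows downward; lengths in m; the calibration is good to about 2 mm. A picture is of the moment at which its call begins. camera_params takes no time and is no camera call.
- env.job_done(): hands the job in, once; it reports no verdict.
The state is a dict: "time_s": time; "q": joint angles; "qd": joint speeds; "joint_torque": joint torques, N m; "tool_pos": TCP position; "orientation": TCP orientation; "wrist_force": force on the tool from outside, world axes, zero at the start; "moment": the same for the moment, N m; "grip_width": finger opening in m.
Only numpy, scipy, OpenCV 4.12 (cv2) and the standard library are available. Lean on these libraries where they do the work, as an engineer would, in place of code of your own. Each camera call takes 0.05 s, during which the arm holds its last target.

TASK

The small blue tub was set down crooked on the lid of the big tub. Push it until all four of its feet have dropped fully into the recesses of that lid, then swing the orange keeper up over its rim to lock it. Keep the big tub where it stands, do not tip the small tub, and leave everything else on the counter alone.

Things in the scene. Friction and masses are not known exactly. Their poses are not given: they have to be found in the camera images.
- base_tub: Big loose grey tub, white lid, 160 mm (x) by 190 (y) by 70 high, 1.8 kg; slides if pushed over 10-17 N. Origin: centre of underside, z up; yaw up to 0.35 rad. Flat lid top at z 70 mm has four square recesses, 23 mm wide, 8 deep, centred at x +-38, y +-52 mm. A blue printed outline, 110 by 140 mm, rings the small tub's place. The orange keeper is hinged at the lid's +y end.
- small_tub: Blue tub, white lid, 100 mm (x) by 130 (y), 68 high, too wide to grasp, 0.3-0.65 kg; slides on the lid at 1.5-4.5 N. Origin: centre of the feet's underside. Feet 18 square, 10 tall, x +-38, y +-52; walls from z 10 up. Starts on the lid up to 22 mm off in x, 12-24 towards big tub's -y, turned up to 0.14 rad. Seated: centred and parallel on big tub (2.5 mm play), origin at its z 62 mm (unseated 70).
- keeper (a joint): Orange L-shaped keeper: plate 44 mm wide, 65 tall, 5 thick, with a 30 mm lip on top towards the small tub. Hinge along big tub's x, at its y 84.5, z 73 mm. 0 rad: shut, upright, lip 3 mm above the seated small tub's rim; grows leaning outwards (+y), at most 1.1; starts 0.4-0.65. Stays where left; swept from outside towards -y and a little up, 1-2 N on its edge shut it (a level push can bind).
- keeper_edge (a point): Middle of the keeper's outer top edge, 65 mm from the hinge line, on the outer face: the place to push it.
- tamper: Steel tamper, 58 mm wide, 88 high, standing on the bamboo tray; leave alone. Origin: centre of underside.
- bellows_cap: Black ribbed bellows cap, 72 mm wide, 52 high, on the bamboo tray; leave alone. Origin: centre of underside.
- espresso_cup: Glass espresso cup, 64 mm wide, 62 high, on the counter; leave alone. Origin: centre of underside.
- canister: Round grey canister with black lid and orange flip latch, 94 mm wide, 121 high; leave alone. Origin: centre of underside.
There are look-alikes about, which are no part of the job. Leave any red look-alike of the base_tub alone.

How it is judged:
On the way, in this order (a step that is already met when the one before it is completed fails the run):
1. the small tub's feet are all down in the recesses, the keeper still open (z of small_tub in the frame of base_tub below 0.0645 m and horizontal distance between small_tub and base_tub below 0.007 m and angle between the z axis of small_tub and the z axis of base_tub, either way round below 0.04 rad and value of joint keeper above 0.25 rad), for 0.3 s.
2. the keeper is shut over the rim (value of joint keeper below 0.12 rad), for 0.2 s.
At the end, for the whole second after the job is handed in: The small tub is seated: its origin at most 64.5 mm above the big tub's origin (62 seated, 70 unseated), its centre within 7 mm of the big tub's, level on it within 0.04 rad and at rest; the keeper is shut (under 0.12 rad); the big tub is upright and within 30 mm of where it started (z of small_tub in the frame of base_tub below 0.0645 m and horizontal distance between small_tub and base_tub below 0.007 m and angle between the z axis of small_tub and the z axis of base_tub, either way round below 0.04 rad and value of joint keeper below 0.12 rad and angle between base_tub's own z axis and vertical below 0.05 rad and linear speed of small_tub below 0.02 m/s and distance of base_tub from where it was at the start of the episode below 0.03 m); the robot touches nothing.
It fails at once if the big tub is shoved more than 30 mm (distance of base_tub from where it was at the start of the episode above 0.03 m).
It fails at once if the small tub is tipped by more than 0.35 rad (angle between small_tub's own z axis and vertical above 0.35 rad).
It fails at once if a thing standing by is moved more than 30 mm (distance of any of tamper, bellows_cap, espresso_cup, canister from where it was at the start of the episode above 0.03 m).
It also fails if it takes over 64 s, if anything falls off the work surface, if the arm or the gripper's body presses on something with over 40 N, if the wrist force passes 120 N, or if a joint passes its speed limit or range.

## Working session

There is one attempt and no reset: what is moved stays moved. The work goes in short steps, Python scripts to look and compute and a tool call to move; the robot and the scene stay as the last step left them, time stands still between calls to the robot, and variables do not carry over. Pictures are saved under pics/ and viewed, and the job is handed in when it is done.

Besides the shell and the picture viewer there is one more tool, called after ">>>" by a JSON object that holds its "fn" and its "kwargs". drive_tool: Moves the arm, as the interface text tells. Its arguments: {"type":"object","properties":{"steps":{"type":"array"},"squeeze":{"type":"number"}},"required":["steps"]}

```bash
mkdir -p pics; ls
python3 - <<'E'
from rig import env
import numpy as np, cv2
s=env.get_state()
for k,v in s.items(): print(k,np.round(v,4))
print(env.tcp_to_grasp)
for n in ("top","side"):
    im,d=env.read_camera(n); np.savez(f"pics/{n}0.npz",im=im,d=d)
    cv2.imwrite(f"pics/{n}0.png",im[:,:,::-1]); print(n,env.camera_params(n))
E
```

```text
pics
time_s 0.0
q [ 1.3638  0.69   -0.1946  1.5663  0.1573  0.9025 -0.2151]
qd [ 0.0002 -0.0013  0.0024 -0.0007  0.0007 -0.0003  0.0003]
joint_torque [-4.00000e-04 -5.27564e+01 -1.26660e+00 -1.53429e+01 -5.26000e-02
  6.50000e-03  2.00000e-04]
tool_pos [ 0.1489 -0.6064  0.2379]
orientation [-0.7019 -0.0856  0.7021 -0.0844]
wrist_force [-0.6077  0.2618 -0.6549]
moment [ 0.0344  0.0249 -0.001 ]
grip_width 0.0878
0.0187
top {'fx': 505.0440668696163, 'fy': 505.0440668696163, 'cx': 310.3700032234639, 'cy': 246.45665538705344, 'k1': -0.11541953262081527, 'R': array([[ 0.01723749, -0.9997957 , -0.01055564],
       [-0.98370907, -0.01506887, -0.17913515],
       [ 0.17893949,  0.01347152, -0.98376785]]), 't': array([-0.03549876,  0.52401691,  1.09405764])}
side {'fx': 559.0737953387187, 'fy': 559.0737953387187, 'cx': 320.7237592619069, 'cy': 232.27107614303978, 'k1': -0.11061605635167386, 'R': array([[-0.70425532, -0.70970388,  0.01856986],
       [-0.40191026,  0.37699016, -0.83447382],
       [ 0.58522866, -0.59514605, -0.5507346 ]]), 't': array([0.35424774, 0.32190669, 1.31315444])}
```

View pics/top0.png

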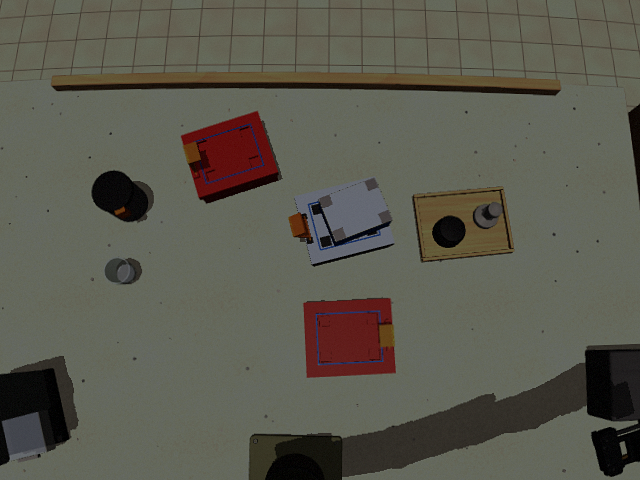

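View pics/side0.png

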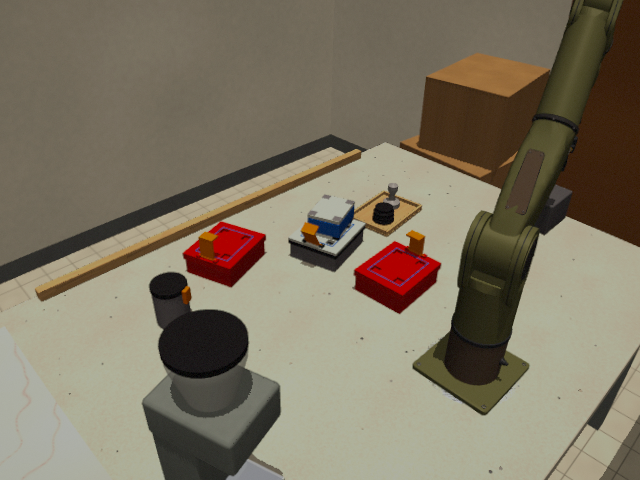

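The base_tub candidates in the top view are a red tub at (230,158), a red tub at (350,338), and a grey one with a white lid at (345,222). Only the last has the blue small tub on it and isn't red, so I'll confirm it in an enlarged crop.

```bash
cat > h.py <<'E'
import numpy as np, cv2
from rig import env
def ray(n,uv):
    p=env.camera_params(n);K=np.array([[p['fx'],0,p['cx']],[0,p['fy'],p['cy']],[0,0,1]])
    x=cv2.undistortPoints(np.array(uv,float).reshape(-1,1,2),K,np.array([p['k1'],0,0,0,0.]))[:,0]
    return x,p
def onplane(n,uv,z):
    x,p=ray(n,uv);R=p['R'];t=p['t'];c=-R.T@t
    d=np.c_[x,np.ones(len(x))]@R
    return c+d*((z-c[2])/d[:,2])[:,None]
def withdepth(n,uv,dep):
    x,p=ray(n,uv);return (np.c_[x,np.ones(len(x))]*np.array(dep)[:,None]-p['t'])@p['R']
def cloud(n,d,box):
    u0,v0,u1,v1=box;vv,uu=np.mgrid[v0:v1,u0:u1];
    uv=np.c_[uu.ravel(),vv.ravel()];dd=d[v0:v1,u0:u1].ravel()
    return withdepth(n,uv,dd).reshape(v1-v0,u1-u0,3)
def proj(n,X):
    p=env.camera_params(n);K=np.array([[p['fx'],0,p['cx']],[0,p['fy'],p['cy']],[0,0,1]])
    return cv2.projectPoints(np.array(X,float).reshape(-1,1,3),cv2.Rodrigues(p['R'])[0],p['t'],K,np.array([p['k1'],0,0,0,0.]))[0][:,0]
E
python3 - <<'E'
from h import *
for n,b in (("top",(270,160,410,280)),("side",(280,185,370,275))):
    z=np.load(f"pics/{n}0.npz");im=z['im'];u0,v0,u1,v1=b
    c=cv2.resize(im[v0:v1,u0:u1],None,fx=5,fy=5,interpolation=cv2.INTER_CUBIC)
    c=np.clip(c*1.6,0,255).astype(np.uint8)
    cv2.imwrite(f"pics/{n}0c.png",c[:,:,::-1])
    C=cloud(n,z['d'],b); print(n,np.percentile(C[...,2],[1,50,99]))
E
```

```text
top [-0.00223533  0.00480067  0.14423275]
side [-0.00587363  0.01007118  0.14087047]
```

View pics/top0c.png

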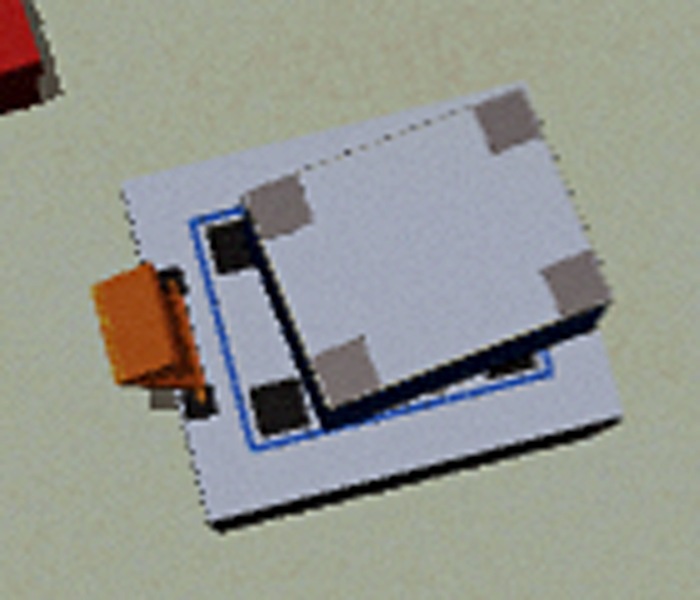

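View pics/side0c.png

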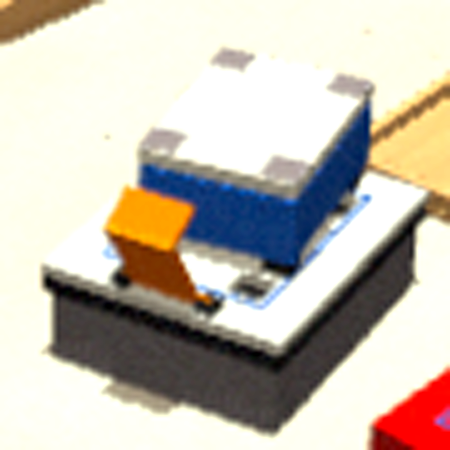

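The crop confirms the grey tub with the white lid at (345,222), with its orange keeper at (298,226) on the +y (left) side. Two recesses are visible at crop (232,248) and (278,408). Next I'll measure the poses.

```bash
cat > meas.py <<'E'
from h import *
def wrap(a): return (a+np.pi/2)%np.pi-np.pi/2
def fit(P,long):
    # rect fit; yaw of y axis (long side) ~ world y
    (c,wh,a)=cv2.minAreaRect((P[:,:2]*1000).astype(np.float32)); b=cv2.boxPoints((c,wh,a))
    e=[b[1]-b[0],b[2]-b[1]]; L=max(e,key=np.linalg.norm); yaw=wrap(np.arctan2(L[1],L[0])-np.pi/2)
    return np.array(c),sorted(wh),yaw
def measure(im,d,box=(270,150,420,285),n="top"):
    C=cloud(n,d,box); z=C[...,2]; I=im[box[1]:box[3],box[0]:box[2]].astype(int)
    white=(I.min(-1)>0.5*I.max(-1))
    out={}
    for nm,lo,hi in (("base",.062,.078),("small",.126,.146)):
        m=((z>lo)&(z<hi)).astype(np.uint8)
        if nm=="small": m&=(I[...,0]<=1.5*I[...,2])
        m=cv2.morphologyEx(m,cv2.MORPH_OPEN,np.ones((3,3),np.uint8))
        k,lab,st,_=cv2.connectedComponentsWithStats(m); 
        if nm=="small": m=(lab==1+np.argmax(st[1:,4]))
        else: m=m>0
        P=C[m]
        out[nm]=fit(P,0)+(np.median(P[:,2]),)
    return out
E
python3 - <<'E'
from meas import *
z=np.load("pics/top0.npz"); im,d=z['im'],z['d']
print(measure(im,d))
f=lambda a: np.array(a)/5+np.array([270,160])-0.4
print("lid corners",onplane("top",f([[212,522],[123,188],[620,418]]),.07).round(4).tolist())
print("outline",onplane("top",f([[192,222],[252,448],[550,373]]),.07).round(4).tolist())
print("recess",onplane("top",f([[232,248],[278,408]]),.07).round(4).tolist())
print("small corners",onplane("top",f([[245,196],[525,88],[608,293],[328,408]]),.138).round(4).tolist())
C=cloud("top",d,(285,205,315,245)); I=im[205:245,285:315].astype(int)
m=(I[...,0]>1.8*I[...,2])&(I[...,0]>60); print(np.percentile(C[m],[5,50,95],axis=0).round(4))
for n,u,v in (("cup",123,270),("can",115,190),("bell",449,228),("tamp",492,208)):
    print(n, withdepth("top",[[u,v]],[d[v,u]]).round(3))
E
```

```text
{'base': (array([632.02880859, -65.55981445]), [192.79051208496094, 310.20318603515625], np.float32(-1.1211927), np.float64(0.07236105986377599)), 'small': (array([ 589.76251221, -121.43408203]), [101.45791625976562, 131.6044464111328], np.float32(0.38214087), np.float64(0.14046724863346546))}
lid corners [[0.4812, -0.0315, 0.07], [0.6328, 0.0112, 0.07], [0.5305, -0.2118, 0.07]]
outline [[0.6174, -0.0203, 0.07], [0.5145, -0.0487, 0.07], [0.5504, -0.1808, 0.07]]
recess [[0.6056, -0.0384, 0.07], [0.5327, -0.0599, 0.07]]
small corners [[0.6107, -0.0438, 0.138], [0.6604, -0.1628, 0.138], [0.5709, -0.197, 0.138], [0.5199, -0.0797, 0.138]]
[[ 5.362e-01 -2.160e-02  7.780e-02]
 [ 5.557e-01  3.000e-04  1.363e-01]
 [ 5.763e-01  1.590e-02  1.451e-01]]
cup [[0.469 0.418 0.004]]
can [[0.631 0.405 0.123]]
bell [[ 0.569 -0.339  0.063]]
tamp [[ 0.61  -0.431  0.092]]
```

```bash
cat > go.py <<'E'
from h import *
from scipy.spatial.transform import Rotation as Ro
BC=np.array([.583,-.100]);BY=.268
def b2w(x,y): # base frame mm ->world m
    c,s=np.cos(BY),np.sin(BY); return BC+np.array([c*x-s*y,s*x+c*y])/1000
def w2b(p):
    c,s=np.cos(BY),np.sin(BY); d=(np.array(p)[:2]-BC)*1000; return np.array([c*d[0]+s*d[1],-s*d[0]+c*d[1]])
def goal(yaw,flip):
    y=np.array([np.cos(yaw),np.sin(yaw),0])*flip; x=np.array([0,0,-1.]); return Ro.from_matrix(np.c_[x,y,np.cross(x,y)])
def cmd(P,yaw=BY,flip=None,s=None):
    s=s or env.get_state(); R=Ro.from_quat(s['orientation']); 
    if flip is None: flip=1 if R.as_matrix()[:,1]@[np.cos(yaw),np.sin(yaw),0]>0 else -1
    g=goal(yaw,flip)
    return (R.inv().apply(np.array(P)-s['tool_pos'])*1000).round(1),np.degrees((R.inv()*g).as_rotvec()).round(2)
E
python3 - <<'E'
from go import *
s=env.get_state();print(Ro.from_quat(s['orientation']).as_matrix().round(3))
for f in(1,-1):print(cmd([*b2w(0,-122),.22],flip=f))
print(w2b([.5902,-.1211]),b2w(0,-122))
E
```

```text
[[-0.001  0.238 -0.971]
 [ 0.002 -0.971 -0.238]
 [-1.    -0.002  0.   ]]
(array([  18.4, -266.3, -545.7]), array([-9.156e+01, -7.000e-02,  8.000e-02]))
(array([  18.4, -266.3, -545.7]), array([8.844e+01, 8.000e-02, 7.000e-02]))
[  1.35562655 -22.25336551] [ 0.61530601 -0.2176449 ]
```

>>> {"fn": "drive_tool", "kwargs": {"steps": [18,-266,-546,-91.5,0,0,0.68,18,-266,-546,-91.5,0,0,0.68,18,-266,-546,-91.5,0,0,0.68,18,-266,-546,-91.5,0,0,0.68,18,-266,-546,-91.5,0,0,0.68,18,-266,-546,-91.5,0,0,0.68,18,-266,-546,-91.5,0,0,0.68,18,-266,-546,-91.5,0,0,0.68,18,-266,-546,-91.5,0,0,0.68,18,-266,-546,-91.5,0,0,0.68,18,-266,-546,-91.5,0,0,0.68,18,-266,-546,-91.5,0,0,0.68]}}

```text
time_s: 1.3
tool_pos: [0.6109, -0.2222, 0.2203]
orientation: [0.428, 0.563, -0.429, 0.562]
wrist_force: [0.9, -0.6, 0.4]
grip_width: 0.0595
```

Run:
```python
from go import *
s=env.get_state();print(s['time_s'],s['tool_pos'],s['q'].round(2),w2b(s['tool_pos']),s['grip_width']);print(cmd([*b2w(0,-122),.22]), cmd([*b2w(0,-122),.09]))
```

```text
1.3 [ 0.61090884 -0.22221888  0.2202928 ] [ 0.57  0.79 -0.58  1.49  0.48  1.    0.14] [  -5.45140764 -125.24631981] 0.0595044560625725
(array([ 0.3,  5.5, -3.2]), array([ 0.04, -0.03,  0.06])) (array([130.3,   5.6,  -3.2]), array([ 0.04, -0.03,  0.06]))
```

>>> {"fn": "drive_tool", "kwargs": {"steps": [40,5,0,0,0,0,0.68,80,5,0,0,0,0,0.68,115,5,0,0,0,0,0.68,130,5,0,0,0,0,0.68,130,5,0,0,0,0,0.68,130,5,0,0,0,0,0.68]}}

```text
time_s: 1.9
tool_pos: [0.6158, -0.2221, 0.0921]
orientation: [0.429, 0.561, -0.429, 0.563]
wrist_force: [0.1, 0.2, 0.8]
grip_width: 0.0596
```

```bash
cat > snap.py <<'E'
import sys
from meas import *
from go import *
k=sys.argv[1]
s=env.get_state();print(s['time_s'],s['tool_pos'].round(4),w2b(s['tool_pos']).round(1),'F',s['wrist_force'].round(1))
outs=[]
for n,b in (("top",(270,160,410,280)),("side",(280,185,370,275))):
    im,d=env.read_camera(n); np.savez(f"pics/{n}{k}.npz",im=im,d=d)
    u0,v0,u1,v1=b
    c=cv2.resize(im[v0:v1,u0:u1],(700,600) if n=='top' else (600,600),interpolation=cv2.INTER_CUBIC)
    c=np.clip(c*1.6,0,255).astype(np.uint8); cv2.imwrite(f"pics/{n}{k}c.png",c[:,:,::-1])
E
python3 snap.py 1
```

```text
1.9 [ 0.6158 -0.2221  0.0921] [  -0.7 -126.4] F [0.1 0.2 0.8]
```

View pics/top1c.png

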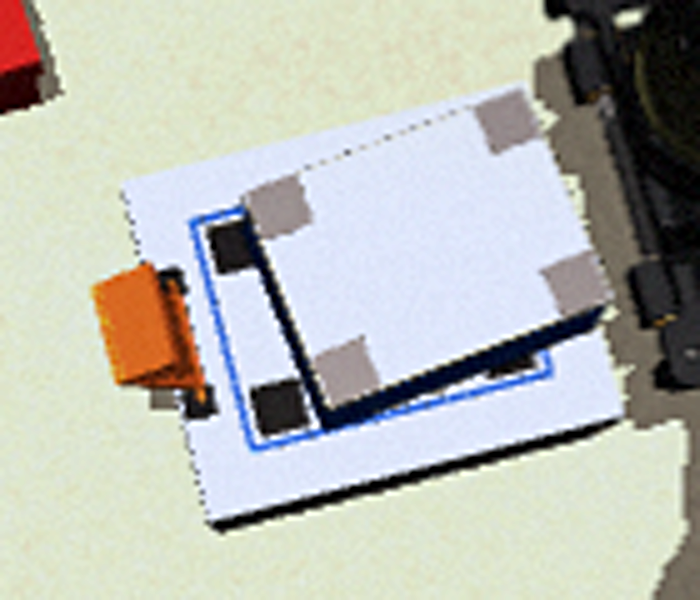

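View pics/side1c.png

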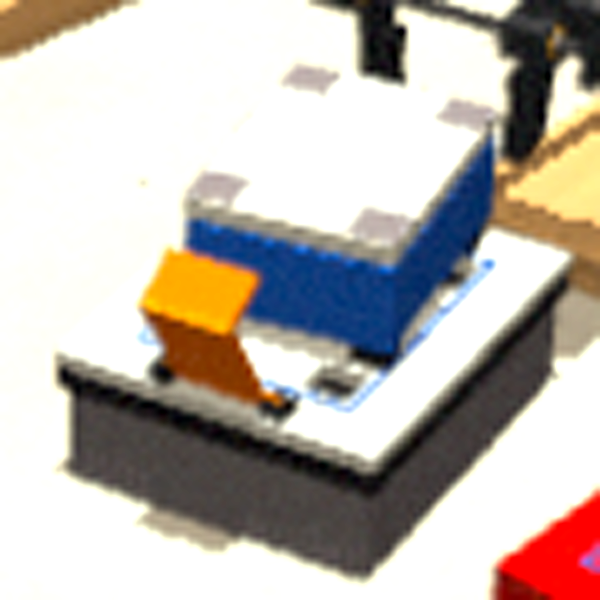

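>>> {"fn": "drive_tool", "kwargs": {"steps": [0,0,-8,0,0,0,0.68,0,0,-16,0,0,0,0.68,0,0,-20,0,0,0,0.68,0,0,-22,0,0,0,0.68,0,0,-24,0,0,0,0.68,0,0,-26,0,0,0,0.68,0,0,-28,0,0,0,0.68,0,0,-30,0,0,0,0.68,0,0,-32,0,0,0,0.68,0,0,-34,0,0,0,0.68,0,0,-35,0,0,0,0.68,0,0,-36,0,0,0,0.68]}}

```text
time_s: 3.2
tool_pos: [0.6052, -0.1875, 0.091]
orientation: [0.429, 0.562, -0.429, 0.562]
wrist_force: [-1.4, -4.7, 2.5]
grip_width: 0.0599
```

```bash
python3 snap.py 2
```

```text
3.2 [ 0.6052 -0.1875  0.091 ] [ -1.7 -90.3] F [-1.4 -4.7  2.5]
```

View pics/top2c.png

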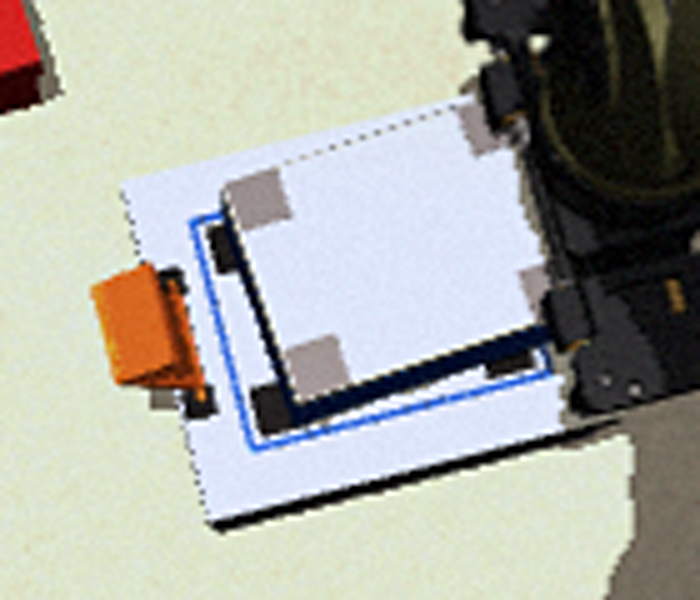

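```bash
cat > edge.py <<'E'
import sys
from go import *
# small-tub lid edges from the depth mask: +y edge (first column per row), -x edge (last row per column), +x edge
def edges(k,zmin=.115,zp=None,umax=372):
    z=np.load(f"pics/top{k}.npz");im,d=z['im'].astype(int),z['d'];b=(300,160,umax,262)
    C=cloud("top",d,b);I=im[b[1]:b[3],b[0]:b[2]]
    m=(C[...,2]>zmin)&(C[...,2]<.155)&(I[...,0]<1.4*I[...,2])
    m=cv2.morphologyEx(m.astype(np.uint8),cv2.MORPH_OPEN,np.ones((3,3),np.uint8))
    zp=zp or np.median(C[...,2][m>0])
    print('lid z',np.median(C[...,2][m>0]))
    zz=.138 if zp>.134 else .130
    vs,us=np.nonzero(m); uv=np.c_[us+b[0],vs+b[1]]
    L=[];B=[];T=[]
    for v in range(vs.min()+10,vs.max()-10):
        r=np.nonzero(m[v])[0]
        if len(r): L.append((r.min()+b[0]-.5,v+b[1]))
    for u in range(us.min()+22,us.max()-6):
        r=np.nonzero(m[:,u])[0]
        if len(r): B.append((u+b[0],r.max()+b[1]+.5)); T.append((u+b[0],r.min()+b[1]-.5))
    for nm,P,ax in(("+y",L,0),("-x",B,1),("+x",T,1)):
        W=np.array([w2b(p) for p in onplane("top",P,zz)])
        # fit other coordinate vs along
        a=W[:,0] if ax==0 else W[:,1]; o=W[:,1] if ax==0 else W[:,0]
        for _ in range(3):
            c=np.polyfit(a,o,1);r=abs(o-np.polyval(c,a));g=r<=max(1.2,2*np.median(r));a,o=a[g],o[g]
        sl=c[0] if ax==0 else -c[0]
        print(nm,"yaw rel %.3f"%sl,"at 0: %.1f"%np.polyval(c,0),"n",len(a), "range",a.min().round(),a.max().round())
edges(sys.argv[1],umax=int(sys.argv[2]) if len(sys.argv)>2 else 372)
E
python3 edge.py 0; python3 edge.py 2 365
```

```text
lid z 0.14036048808548685
+y yaw rel 0.049 at 0: 45.2 n 30 range -32.0 43.0
-x yaw rel 0.114 at 0: -55.8 n 24 range -27.0 25.0
+x yaw rel 0.124 at 0: 49.0 n 24 range -57.0 -4.0
lid z 0.1404253530265057
+y yaw rel 0.041 at 0: 54.1 n 27 range -27.0 45.0
-x yaw rel 0.100 at 0: -50.8 n 16 range -10.0 32.0
+x yaw rel 0.092 at 0: 52.9 n 19 range -41.0 1.0
```

```bash
sed -i 's/&(I\[...,0\]<1.4\*I\[...,2\])/\&(I[...,0]<1.4*I[...,2])\&(I[...,0]>70)/' edge.py; python3 edge.py 0; python3 edge.py 2 365
```

```text
lid z 0.1404807856076774
+y yaw rel -0.354 at 0: 35.7 n 17 range -19.0 47.0
-x yaw rel 0.119 at 0: -51.4 n 20 range -28.0 15.0
+x yaw rel 0.106 at 0: 49.5 n 20 range -56.0 -14.0
lid z 0.14054253344919704
+y yaw rel 0.027 at 0: 51.8 n 20 range -23.0 29.0
-x yaw rel 0.097 at 0: -46.3 n 17 range -14.0 31.0
+x yaw rel 0.092 at 0: 52.9 n 19 range -41.0 1.0
```

```bash
cat > pads.py <<'E'
import sys
from go import *
k=sys.argv[1]
z=np.load(f"pics/top{k}.npz");im,d=z['im'].astype(int),z['d'];b=(300,160,400,262)
C=cloud("top",d,b);I=im[b[1]:b[3],b[0]:b[2]]
zz=C[...,2];top=(zz>.115)&(zz<.155)
lidz=np.median(zz[top&(I[...,0]>90)]);h=.138 if lidz>.1365 else .130
m=(top&(I[...,0]>60)&(I[...,0]<I[...,2]*1.35)&(I[...,2]<118)).astype(np.uint8)
m=cv2.morphologyEx(m,cv2.MORPH_OPEN,np.ones((3,3),np.uint8))
n,lab,st,ce=cv2.connectedComponentsWithStats(m)
print("lidz %.4f"%lidz)
Q=[]
for i in range(1,n):
    if st[i,4]>25:
        q=w2b(onplane("top",[ce[i]+b[:2]],h)[0]);Q.append(q);print((ce[i]+b[:2]).round(1),st[i,2:],"base xy",q.round(1))
E
python3 pads.py 0;python3 pads.py 2; python3 -c "
from go import *
s=env.get_state();M=Ro.from_quat(s['orientation']).as_matrix();print(np.arctan2(M[1,1],M[0,1]),s['moment'],s['q'])"
```

```text
lidz 0.1405
[355.4 207.9] [  73   63 2565] base xy [  3.1 -23.2]
lidz 0.1406
[364.8 185.4] [ 7 10 51] base xy [ 45.6 -55.9]
[321.4 199.3] [ 12  11 102] base xy [39.1 41.4]
[376.4 215.9] [ 6  7 33] base xy [-24.9 -61.5]
[333.1 233.1] [ 11  11 105] base xy [-37.7  36.2]
0.26705367273541797 [-0.77764376  0.12536567  0.1414921 ] [ 0.48499233  0.92742177 -0.48198579  1.63825439  0.59295079  0.72642342
 -0.01874694]
```

>>> {"fn": "drive_tool", "kwargs": {"steps": [0,0,10,0,0,0,0.8,0,0,20,0,0,0,0.9,-40,0,22,0,0,0,0.9,-80,0,22,0,0,0,0.9,-90,0,22,0,0,0,0.9,-90,0,22,0,0,0,0.9]}}

```text
time_s: 3.9
tool_pos: [0.6126, -0.2085, 0.1826]
orientation: [0.43, 0.561, -0.428, 0.563]
wrist_force: [-0.0, -0.2, 0.3]
grip_width: 0.0795
```

Run:
```python
from go import *
s=env.get_state();print(s['time_s'],s['tool_pos'],w2b(s['tool_pos']))
for f in(1,-1):print(cmd([*b2w(85,-20),.185],yaw=BY+np.pi/2,flip=f))
```

```text
3.9 [ 0.61257825 -0.20849622  0.182642  ] [  -0.20778672 -112.45558638]
(array([ -2.1,  85.1, -92.6]), array([-90.09,   0.21,  -0.14]))
(array([ -2.1,  85.1, -92.6]), array([89.91, -0.14, -0.21]))
```

>>> {"fn": "drive_tool", "kwargs": {"steps": [-2,85,-30,-60,0,0,0.9,-2,85,-30,-60,0,0,0.9,-2,85,-60,-90,0,0,0.9,-2,85,-93,-90,0,0,0.9,-2,85,-93,-90,0,0,0.9,-2,85,-93,-90,0,0,0.9,-2,85,-93,-90,0,0,0.9,-2,85,-93,-90,0,0,0.9,-2,85,-93,-90,0,0,0.9,-2,85,-93,-90,0,0,0.9,-2,85,-93,-90,0,0,0.9,-2,85,-93,-90,0,0,0.9]}}

```text
time_s: 5.1
tool_pos: [0.6675, -0.0964, 0.1805]
orientation: [-0.094, 0.702, 0.095, 0.7]
wrist_force: [0.3, -0.1, -0.4]
grip_width: 0.0793
```

```bash
python3 - <<'E'
from go import *
s=env.get_state();print(s['time_s'],s['tool_pos'],w2b(s['tool_pos']),s['q'].round(2))
print(cmd([*b2w(85,-20),.185],yaw=BY+np.pi/2),cmd([*b2w(85,-20),.09],yaw=BY+np.pi/2))
E
python3 snap.py 3; python3 pads.py 3
```

```text
5.1 [ 0.66752379 -0.09642489  0.18050217] [ 82.45319994 -18.93470074] [ 0.5   0.97 -0.92  1.43  0.8   1.14  1.3 ]
(array([-4.5, -1.1,  2.5]), array([-0.04, -0.18, -0.11])) (array([90.5, -1.2,  2.8]), array([-0.04, -0.18, -0.11]))
5.1 [ 0.6675 -0.0964  0.1805] [ 82.5 -18.9] F [ 0.3 -0.1 -0.4]
lidz 0.1406
[370.7 196.9] [ 28  31 326] base xy [ 18.2 -61. ]
[321.1 199.3] [ 11  12 104] base xy [39.2 42. ]
[377.6 218.7] [ 8 10 50] base xy [-31.3 -62.2]
[332.7 233.2] [ 12  12 114] base xy [-37.8  37. ]
```

View pics/top3c.png

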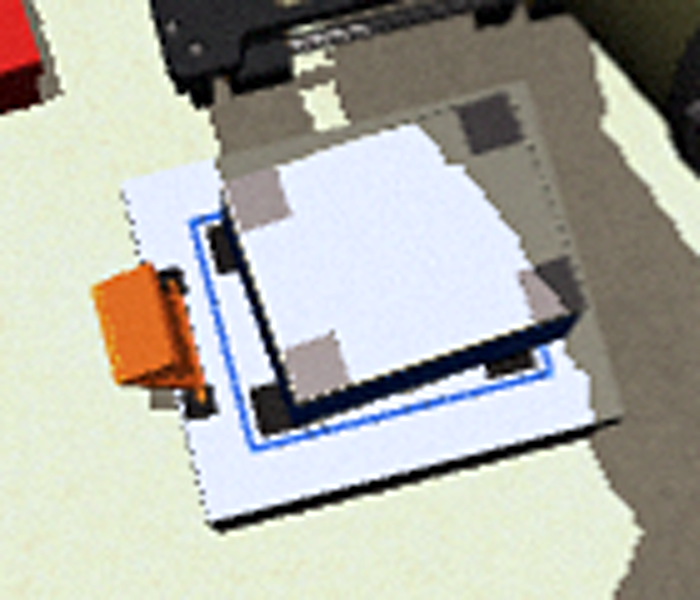

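Run:
```python
from go import *
f=lambda a: np.array(a)/5+np.array([270,160])-0.4
for nm,P in (("pads",[[490,122],[258,197],[315,367],[549,287]]),("corn",[[526,84],[224,186],[295,410],[580,305]])):
    Q=np.array([w2b(p) for p in onplane("top",f(P),.138)]);print(nm,Q.round(1).tolist(),"c",Q.mean(0).round(1),"yaw",[round(float(v),3) for v in (-(Q[1]-Q[0])[0]/(Q[1]-Q[0])[1],-(Q[2]-Q[3])[0]/(Q[2]-Q[3])[1],(Q[1]-Q[2])[1]/(Q[1]-Q[2])[0],(Q[0]-Q[3])[1]/(Q[0]-Q[3])[0])])
```

```text
pads [[47.2, -62.4], [39.8, 41.6], [-37.3, 37.1], [-28.6, -67.0]] c [  5.3 -12.7] yaw [0.071, 0.083, 0.058, 0.06]
corn [[59.7, -82.0], [48.1, 54.3], [-52.8, 49.8], [-39.4, -77.5]] c [  3.9 -13.8] yaw [0.085, 0.106, 0.044, -0.045]
```

>>> {"fn": "drive_tool", "kwargs": {"steps": [40,-2,3,0,0,0,0.9,75,-2,3,0,0,0,0.9,90,-2,3,0,0,0,0.9,90,-2,0,0,0,0,0.9,90,-2,-6,0,0,0,0.9,90,-2,-10,0,0,0,0.9,90,-2,-12,0,0,0,0.9,90,-2,-14,0,0,0,0.9,90,-2,-16,0,0,0,0.9,90,-2,-18,0,0,0,0.9,90,-2,-20,0,0,0,0.9,90,-2,-20,0,0,0,0.9]}}

```text
time_s: 6.4
tool_pos: [0.651, -0.1037, 0.0937]
orientation: [-0.094, 0.7, 0.094, 0.702]
wrist_force: [4.8, -1.3, 2.7]
grip_width: 0.0792
```

```bash
python3 snap.py 4; python3 pads.py 4;python3 -c "
from go import *
s=env.get_state();print(s['q'].round(2),s['moment']); print(cmd([*b2w(59,-20),.09],yaw=BY+np.pi/2))"
```

```text
6.4 [ 0.651  -0.1037  0.0937] [ 64.6 -21.6] F [ 4.8 -1.3  2.7]
lidz 0.1406
[365.4 198. ] [ 49  29 507] base xy [ 18.5 -49.6]
[322.  203.5] [ 9  4 28] base xy [29.8 42.5]
[377.5 220.9] [ 9 10 57] base xy [-35.7 -60.9]
[332.4 234. ] [ 12  13 112] base xy [-39.3  38.1]
[ 0.5   1.05 -0.86  1.54  0.91  0.98  1.21] [-0.22315641 -1.02550441  0.2566379 ]
(array([ 3.6,  1.5, -5.6]), array([-0.06,  0.14,  0.04]))
```

View pics/top4c.png

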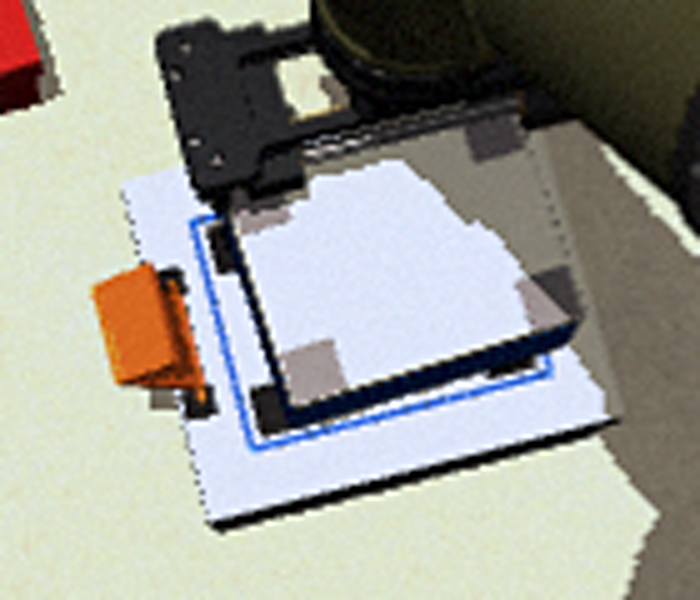

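View pics/side4c.png

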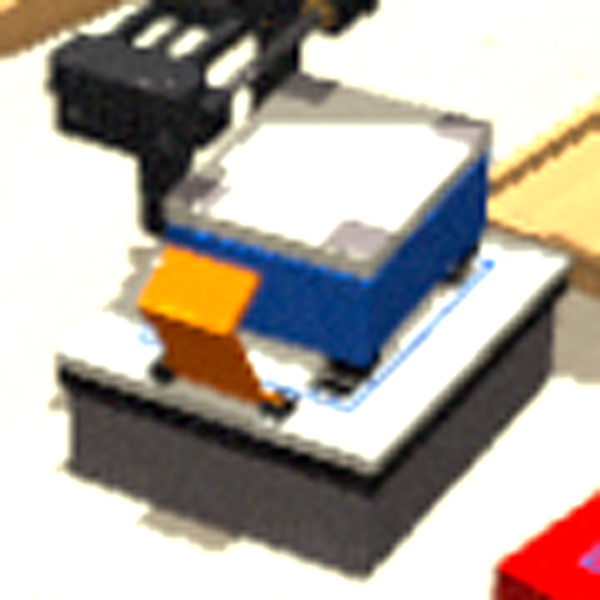

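>>> {"fn": "drive_tool", "kwargs": {"steps": [2,0,-1,0,0,0,0.9,2,0,-2,0,0,0,0.9,2,0,-3,0,0,0,0.9,2,0,-4,0,0,0,0.9,2,0,-5,0,0,0,0.9,2,0,-6,0,0,0,0.9,2,0,-6,0,0,0,0.9]}}

```text
time_s: 7.2
tool_pos: [0.6449, -0.1051, 0.0914]
orientation: [-0.094, 0.7, 0.094, 0.702]
wrist_force: [5.0, -0.3, 3.5]
grip_width: 0.0792
```

```bash
python3 snap.py 5; python3 pads.py 5
```

```text
7.2 [ 0.6449 -0.1051  0.0914] [ 58.4 -21.4] F [ 5.  -0.3  3.5]
lidz 0.1405
[368.1 200.9] [ 36  28 445] base xy [ 11.  -53.3]
[377.5 222.8] [10 10 72] base xy [-39.7 -59.6]
[331.4 235.3] [ 12  11 107] base xy [-41.4  40.7]
```

View pics/top5c.png

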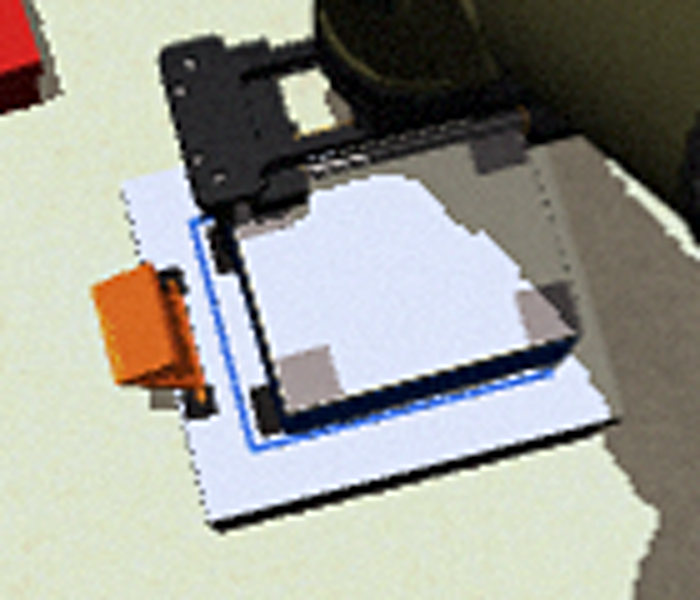

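>>> {"fn": "drive_tool", "kwargs": {"steps": [0,0,10,0,0,0,0.8,0,0,20,0,0,0,0.68,-40,0,24,0,0,0,0.68,-85,0,26,0,0,0,0.68,-90,0,26,0,0,0,0.68,-90,0,26,0,0,0,0.68]}}

```text
time_s: 7.9
tool_pos: [0.6683, -0.098, 0.1814]
orientation: [-0.094, 0.701, 0.094, 0.7]
wrist_force: [0.4, 0.3, -0.1]
grip_width: 0.0601
```

```bash
python3 - <<'E'
from go import *
s=env.get_state();print(s['time_s'],s['tool_pos'],w2b(s['tool_pos']))
print(cmd([*b2w(0,-122),.185],flip=1))
E
python3 snap.py 6; python3 pads.py 6
```

```text
7.9 [ 0.66833806 -0.09803781  0.18143814] [ 82.8112918  -20.70565871]
(array([  -3.5, -101.4,  -82.7]), array([ 8.994e+01, -5.000e-02,  5.000e-02]))
7.9 [ 0.6683 -0.098   0.1814] [ 82.8 -20.7] F [ 0.4  0.3 -0.1]
lidz 0.1406
[375.1 202.9] [ 16  23 197] base xy [  3.2 -66.5]
[321.3 201. ] [ 13  11 105] base xy [35.5 42.5]
[378.7 222.6] [11 10 89] base xy [-39.9 -62.3]
[331.3 235.3] [ 12  12 111] base xy [-41.3  41.1]
```

View pics/top6c.png

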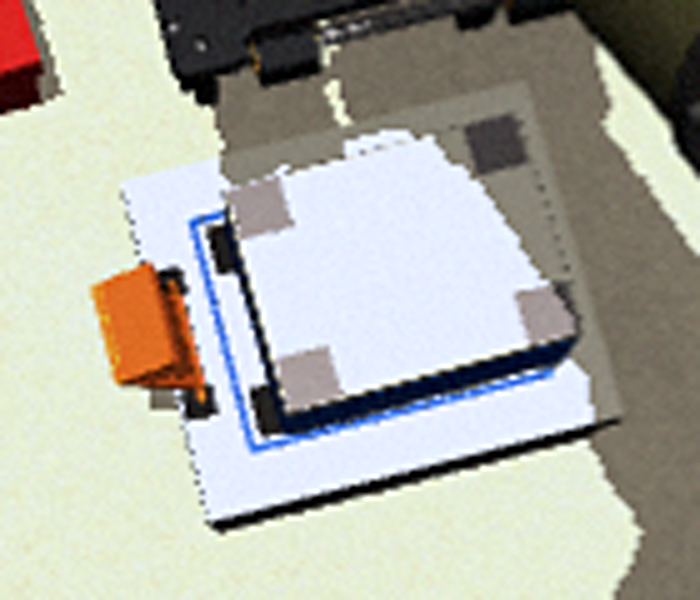

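>>> {"fn": "drive_tool", "kwargs": {"steps": [-4,-50,-10,30,0,0,0.68,-4,-101,-20,60,0,0,0.68,-4,-101,-50,90,0,0,0.68,-4,-101,-83,90,0,0,0.68,-4,-101,-83,90,0,0,0.68,-4,-101,-83,90,0,0,0.68,-4,-101,-83,90,0,0,0.68,-4,-101,-83,90,0,0,0.68,-4,-101,-83,90,0,0,0.68,-4,-101,-83,90,0,0,0.68,-4,-101,-83,90,0,0,0.68,-4,-101,-83,90,0,0,0.68]}}

```text
time_s: 9.2
tool_pos: [0.614, -0.2176, 0.1829]
orientation: [0.428, 0.563, -0.43, 0.561]
wrist_force: [0.5, -0.3, -0.6]
grip_width: 0.0598
```

```bash
python3 - <<'E'
from go import *
s=env.get_state();print(s['time_s'],s['tool_pos'],w2b(s['tool_pos']),s['q'].round(2))
print(cmd([*b2w(0,-105),.09],flip=1))
E
python3 snap.py 7; python3 pads.py 7
```

```text
9.2 [ 0.61399107 -0.21758675  0.18288649] [  -1.25260066 -121.59573106] [ 0.56  0.84 -0.56  1.52  0.51  0.94  0.11]
(array([ 92.9,   1.6, -16.5]), array([-0.07, -0.08,  0.25]))
9.2 [ 0.614  -0.2176  0.1829] [  -1.3 -121.6] F [ 0.5 -0.3 -0.6]
lidz 0.1407
[368.6 188.4] [ 12  12 108] base xy [ 37.3 -61.9]
[321.3 201. ] [ 13  11 105] base xy [35.5 42.5]
[379.5 222.1] [ 12  11 109] base xy [-39.2 -64.2]
[331.4 235.5] [ 12  12 105] base xy [-41.9  40.8]
```

>>> {"fn": "drive_tool", "kwargs": {"steps": [40,1,0,0,0,0,0.68,80,1,0,0,0,0,0.68,93,1,0,0,0,0,0.68,93,1,-10,0,0,0,0.68,93,1,-20,0,0,0,0.68,93,1,-30,0,0,0,0.68,93,1,-34,0,0,0,0.68,93,1,-36,0,0,0,0.68,93,1,-38,0,0,0,0.68,93,1,-39,0,0,0,0.68,93,1,-40,0,0,0,0.68,93,1,-41,0,0,0,0.68]}}

```text
time_s: 10.5
tool_pos: [0.6069, -0.181, 0.0929]
orientation: [0.429, 0.56, -0.43, 0.563]
wrist_force: [1.2, -6.6, 4.5]
grip_width: 0.06
```

```bash
python3 snap.py 8; python3 pads.py 8
```

```text
10.5 [ 0.6069 -0.181   0.0929] [  1.6 -84.5] F [ 1.2 -6.6  4.5]
lidz 0.1406
[366.7 190.3] [ 7  8 45] base xy [ 34.1 -56.7]
[321.1 201.1] [ 11  11 102] base xy [35.4 42.9]
[331.  235.4] [ 12  11 112] base xy [-41.4  41.6]
```

View pics/top8c.png

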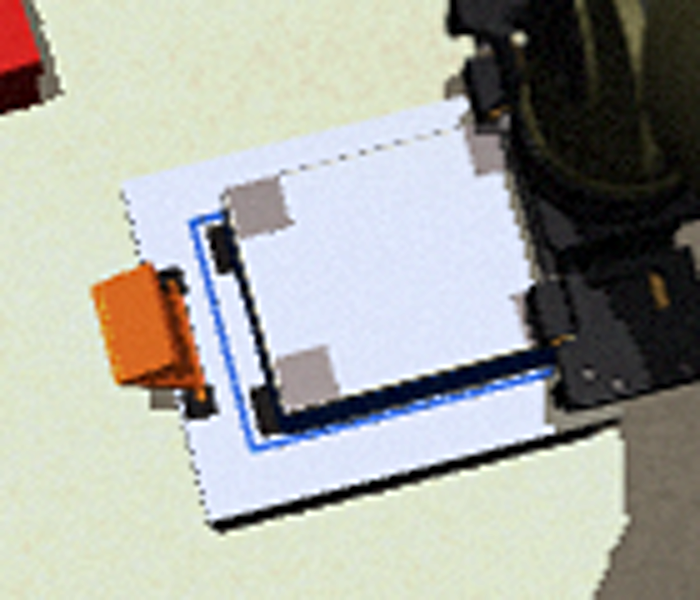

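>>> {"fn": "drive_tool", "kwargs": {"steps": [0,0,-1,0,0,0,0.68,0,0,-2,0,0,0,0.68,0,0,-3,0,0,0,0.68,0,0,-4,0,0,0,0.68,0,0,-5,0,0,0,0.68,0,0,-5,0,0,0,0.68]}}

```text
time_s: 11.2
tool_pos: [0.6052, -0.1763, 0.0927]
orientation: [0.429, 0.56, -0.431, 0.563]
wrist_force: [1.1, -4.9, 4.3]
grip_width: 0.0599
```

```bash
python3 snap.py 9; python3 pads.py 9
```

```text
11.2 [ 0.6052 -0.1763  0.0927] [  1.2 -79.5] F [ 1.1 -4.9  4.3]
lidz 0.1406
[364.6 190.7] [ 6  8 42] base xy [ 34.5 -52.2]
[319.1 200.8] [ 13  11 108] base xy [37. 47.]
[328.5 235.1] [ 12  11 108] base xy [-39.5  46.6]
```

View pics/top9c.png

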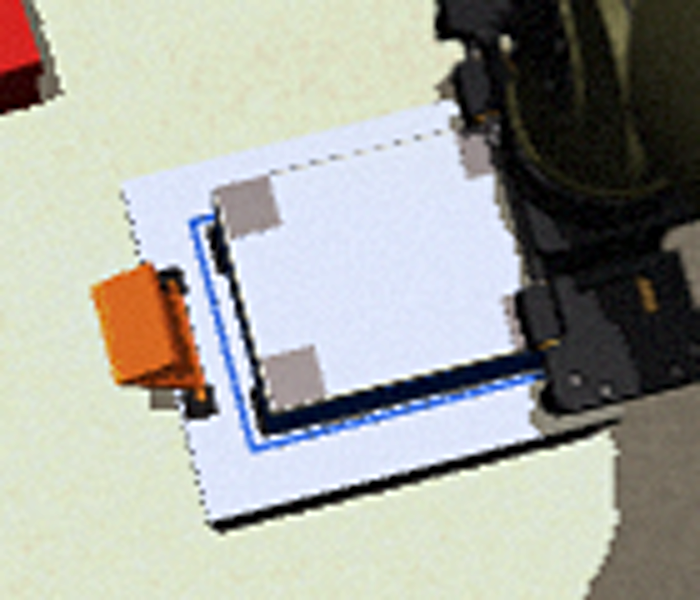

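>>> {"fn": "drive_tool", "kwargs": {"steps": [0,0,-1,0,0,0,0.68,0,0,-2,0,0,0,0.68,0,0,-3,0,0,0,0.68,0,0,-4,0,0,0,0.68,0,0,-4.5,0,0,0,0.68,0,0,-4.5,0,0,0,0.68]}}

```text
time_s: 11.9
tool_pos: [0.6035, -0.1698, 0.0921]
orientation: [0.429, 0.561, -0.43, 0.562]
wrist_force: [1.2, -5.7, 3.4]
grip_width: 0.0601
```

```bash
python3 snap.py 10; python3 pads.py 10
```

```text
11.9 [ 0.6035 -0.1698  0.0921] [  1.3 -72.7] F [ 1.2 -5.7  3.4]
lidz 0.1327
[361.  192.3] [ 7  8 47] base xy [ 34.9 -45.2]
[315.9 202.5] [ 12  12 109] base xy [37.3 53.9]
[325.  236.6] [ 11  12 112] base xy [-39.1  53.8]
```

View pics/top10c.png

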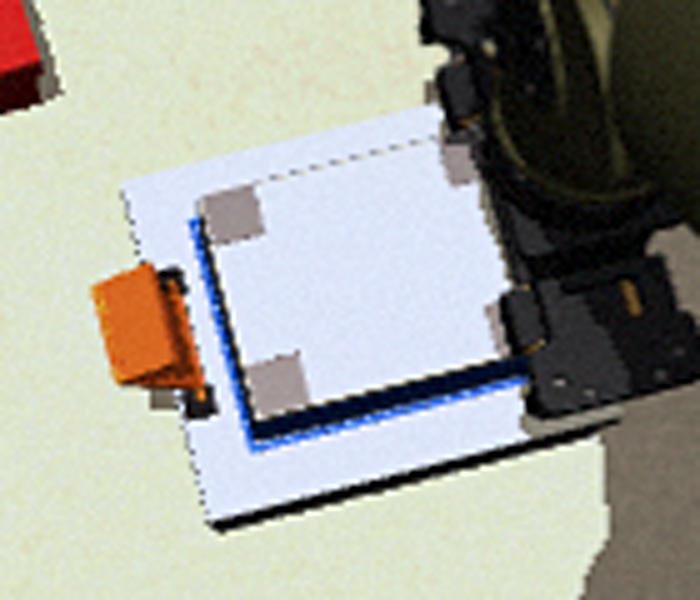

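>>> {"fn": "drive_tool", "kwargs": {"steps": [0,0,8,0,0,0,0.6,0,0,20,0,0,0,0.4,-50,0,26,0,0,0,0.1,-100,0,28,0,0,0,0,-125,0,28,0,0,0,0,-125,0,28,0,0,0,0]}}

```text
time_s: 12.6
tool_pos: [0.6133, -0.1958, 0.2211]
orientation: [0.431, 0.56, -0.428, 0.564]
wrist_force: [-0.2, 0.2, -0.2]
grip_width: 0.0149
```

```bash
python3 snap.py 11; python3 pads.py 11
python3 - <<'E'
from go import *
z=np.load("pics/top11.npz");im,d=z['im'].astype(int),z['d'];b=(280,180,400,262)
C=cloud("top",d,b);I=im[b[1]:b[3],b[0]:b[2]]
m=(C[...,2]>.12)&(C[...,2]<.15)&(I[...,0]<1.35*I[...,2])&(I[...,0]>60)
P=C[m];P=P[abs(P[:,2]-np.median(P[:,2]))<.006];print("tub plane",np.linalg.lstsq(np.c_[P[:,:2],np.ones(len(P))],P[:,2],rcond=None)[0],len(P))
for n,b in(("top",(280,200,320,250)),("side",(295,210,335,250))):
    z=np.load(f"pics/{n}11.npz");im,d=z['im'].astype(int),z['d']
    C=cloud(n,d,b);I=im[b[1]:b[3],b[0]:b[2]]
    m=(I[...,0]>1.8*I[...,2])&(I[...,0]>60)&(C[...,2]>.075)
    W=np.array([[*w2b(p),p[2]*1000] for p in C[m]]);print(n,len(W),np.percentile(W,[2,25,50,75,98],axis=0).round(1).tolist())
    o=W[np.argsort(-W[:,1])[:8]];print("outermost",o.round(1).tolist())
s=env.get_state();print(s['time_s'],w2b(s['tool_pos']),s['tool_pos'])
print(cmd([*b2w(0,150),.225],flip=1),cmd([*b2w(0,150),.115],flip=1))
print(proj("top",[*b2w(0,84.5+65*np.sin(.5)),.073+.065*np.cos(.5)]))
E
```

```text
12.6 [ 0.6133 -0.1958  0.2211] [   3.9 -100.4] F [-0.2  0.2 -0.2]
lidz 0.1326
[363.5 190.8] [ 12  11 105] base xy [ 37.  -51.3]
[316.  202.7] [ 11  11 104] base xy [36.8 53.8]
[372.9 224.6] [11 11 96] base xy [-39.5 -50.6]
[325.2 236.5] [ 11  12 105] base xy [-39.   53.5]
tub plane [ 0.00208906 -0.00126788  0.13120012] 2798
top 375 [[-22.0, 82.0, 77.8], [-13.5, 92.8, 122.4], [-1.8, 101.3, 135.8], [10.8, 110.0, 140.8], [21.8, 118.6, 146.3]]
outermost [[10.5, 119.5, 129.3], [18.4, 119.5, 133.4], [-14.5, 119.1, 131.0], [-5.4, 119.1, 129.7], [3.6, 119.0, 129.3], [11.7, 119.0, 133.1], [21.8, 118.9, 128.3], [-21.1, 118.6, 130.2]]
side 277 [[-27.8, 65.8, 77.6], [-18.0, 97.0, 105.4], [-5.4, 105.1, 127.3], [5.7, 111.7, 134.8], [19.4, 121.6, 143.4]]
outermost [[-670.0, 1233.0, 985.2], [-670.0, 1233.0, 985.2], [-670.0, 1233.0, 985.2], [9.3, 122.8, 130.0], [2.9, 122.5, 128.7], [-9.5, 121.6, 129.1], [-19.1, 121.6, 129.1], [7.0, 121.3, 126.6]]
12.7 [  1.09322779 -99.70330877] [ 0.61045597 -0.19585465  0.21670262]
(array([  -8.2,   -1.4, -249.7]), array([-0.07, -0.03,  0.02])) (array([ 101.8,   -1.4, -249.7]), array([-0.07, -0.03,  0.02]))
[[291.9400829  226.15713949]]
```

View pics/top11c.png

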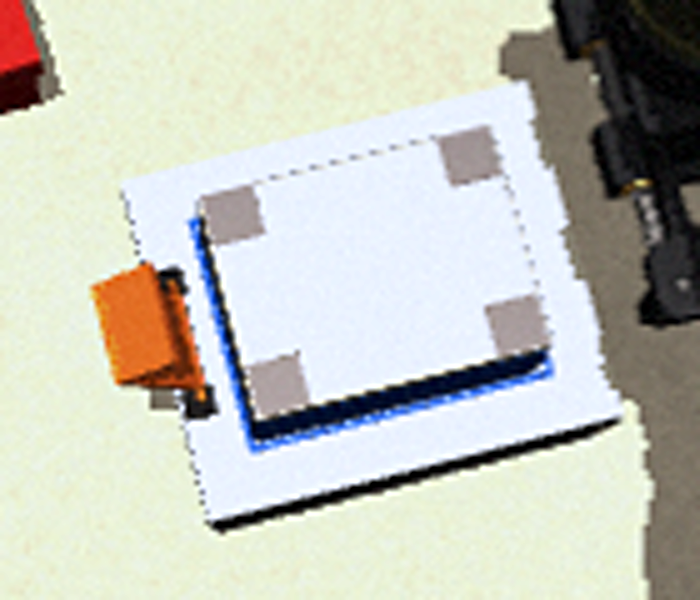

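View pics/side11c.png

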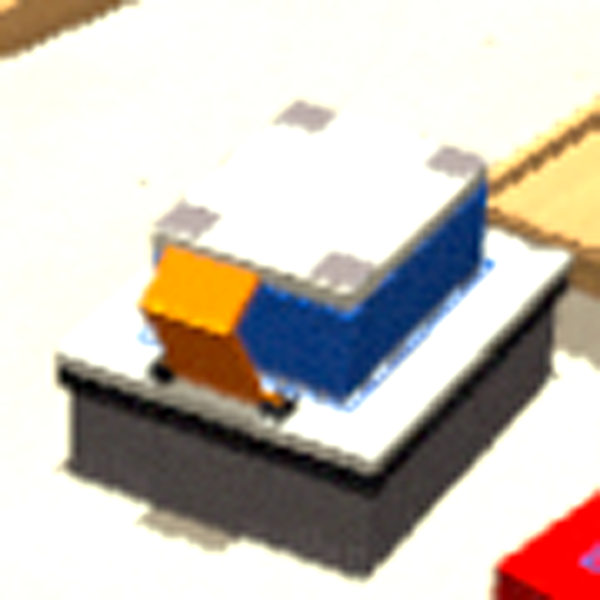

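>>> {"fn": "drive_tool", "kwargs": {"steps": [-8,-1,-50,0,0,0,0,-8,-1,-100,0,0,0,0,-8,-1,-150,0,0,0,0,-8,-1,-200,0,0,0,0,-8,-1,-240,0,0,0,0,-8,-1,-250,0,0,0,0,20,-1,-252,0,0,0,0,60,-1,-252,0,0,0,0,90,-1,-252,0,0,0,0,103,-1,-252,0,0,0,0,103,-1,-252,0,0,0,0,103,-1,-252,0,0,0,0]}}

```text
time_s: 13.9
tool_pos: [0.5437, 0.047, 0.1142]
orientation: [0.429, 0.562, -0.429, 0.562]
wrist_force: [0.7, 0.3, -0.7]
grip_width: 0.0006
```

```bash
python3 snap.py 12; python3 -c "
from go import *
s=env.get_state();print(s['grip_width'],s['q'].round(2));print(cmd([*b2w(0,150),.112]))
im=np.load('pics/side12.npz')['im'];c=cv2.resize(np.clip(im[130:290,240:400]*1.6,0,255).astype(np.uint8),(600,600),interpolation=2);cv2.imwrite('pics/side12d.png',c[:,:,::-1])"
```

```text
13.9 [0.5437 0.047  0.1142] [  1.  152.1] F [ 0.7  0.3 -0.7]
0.00036421279470009944 [ 0.09  0.8  -0.45  1.9   0.61  0.57 -0.49]
(array([ 3.1, -1.6,  2.2]), array([-0.08,  0.01, -0.13]))
```

View pics/side12d.png

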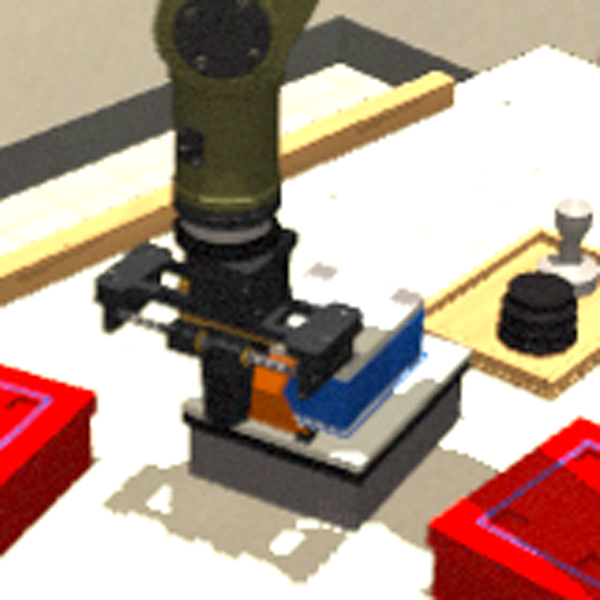

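>>> {"fn": "drive_tool", "kwargs": {"steps": [0,0,8,0,0,0,0,0,0,16,0,0,0,0,0,0,20,0,0,0,0,-2,0,23,0,0,0,0,-4,0,26,0,0,0,0,-6,0,29,0,0,0,0,-7.5,0,32,0,0,0,0,-9,0,35,0,0,0,0,-10,0,38,0,0,0,0,-11,0,41,0,0,0,0,-12,0,44,0,0,0,0,-12.5,0,46,0,0,0,0]}}

```text
time_s: 15.2
tool_pos: [0.5555, 0.0024, 0.1265]
orientation: [0.429, 0.562, -0.429, 0.562]
wrist_force: [-0.7, 0.9, -0.6]
grip_width: 0.0004
```

```bash
python3 snap.py 13; python3 -c "
from go import *
im=np.load('pics/side13.npz')['im'];c=cv2.resize(np.clip(im[130:290,240:400]*1.6,0,255).astype(np.uint8),(600,600),interpolation=2);cv2.imwrite('pics/side13d.png',c[:,:,::-1])"
```

```text
15.2 [0.5555 0.0024 0.1265] [  0.6 106. ] F [-0.7  0.9 -0.6]
```

View pics/side13d.png

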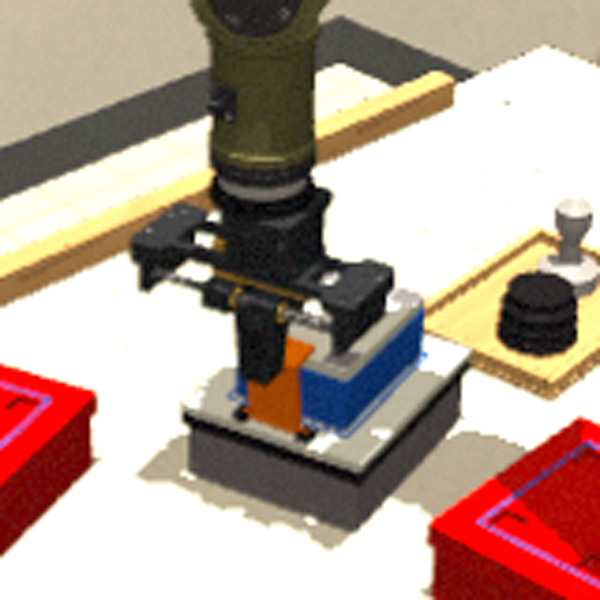

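View pics/top13c.png

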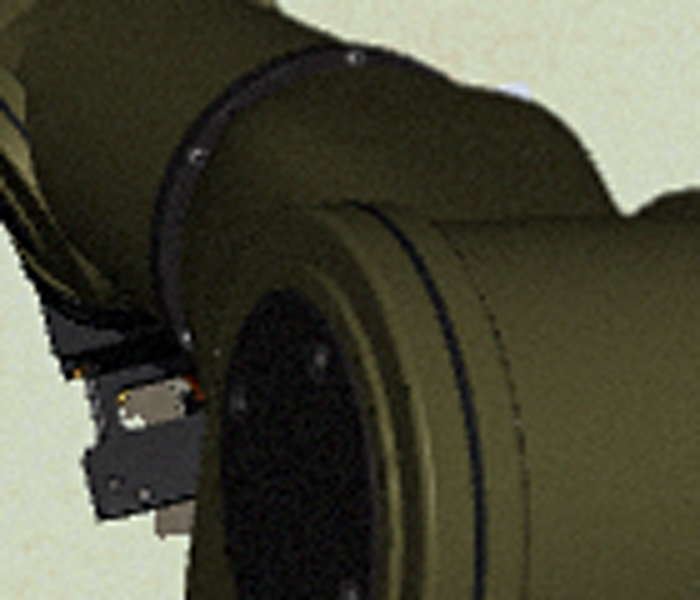

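>>> {"fn": "drive_tool", "kwargs": {"steps": [-0.5,0,2,0,0,0,0,-1,0,4,0,0,0,0,-1.5,0,6,0,0,0,0,-1.5,0,8,0,0,0,0,-2,0,9.5,0,0,0,0,-2,0,11,0,0,0,0,-2,0,11,0,0,0,0]}}

```text
time_s: 16.0
tool_pos: [0.5576, -0.0052, 0.1282]
orientation: [0.429, 0.564, -0.428, 0.561]
wrist_force: [-2.2, 6.8, -1.9]
grip_width: 0.0005
```

```bash
python3 snap.py 14; python3 -c "
from go import *
im=np.load('pics/side14.npz')['im'];c=cv2.resize(np.clip(im[190:270,280:360]*1.6,0,255).astype(np.uint8),(600,600),interpolation=2);cv2.imwrite('pics/side14d.png',c[:,:,::-1])"
```

```text
16.0 [ 0.5576 -0.0052  0.1282] [ 0.6 98.1] F [-2.2  6.8 -1.9]
```

View pics/side14d.png

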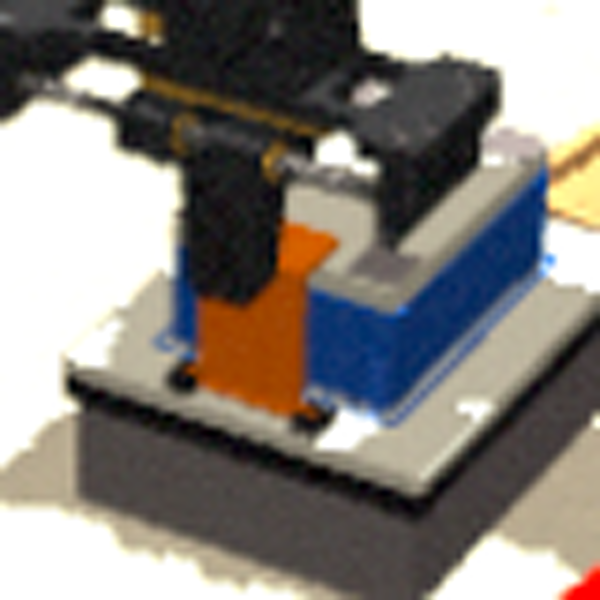

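>>> {"fn": "drive_tool", "kwargs": {"steps": [0,0,-8,0,0,0,0,0,0,-25,0,0,0,0,0,0,-55,0,0,0,0,-40,0,-90,0,0,0,0,-90,0,-130,0,0,0,0,-120,0,-160,0,0,0,0,-120,0,-200,0,0,0,0,-120,0,-200,0,0,0,0,-120,0,-200,0,0,0,0]}}

```text
time_s: 17.0
tool_pos: [0.5054, 0.1858, 0.2489]
orientation: [0.428, 0.562, -0.428, 0.563]
wrist_force: [0.1, 0.0, 0.5]
grip_width: 0.0006
```

```bash
python3 snap.py 15; python3 pads.py 15
python3 - <<'E'
from go import *
for n,b in(("top",(285,190,340,250)),("side",(280,185,370,275))):
    z=np.load(f"pics/{n}15.npz");im,d=z['im'].astype(int),z['d']
    C=cloud(n,d,b);I=im[b[1]:b[3],b[0]:b[2]]
    m=(I[...,0]>1.8*I[...,2])&(I[...,0]>60)&(C[...,2]>.075)&(C[...,2]<.16)
    W=np.array([[*w2b(p),p[2]*1000] for p in C[m]]);print(n,len(W),np.percentile(W,[2,25,50,75,98],axis=0).round(1).tolist())
    if n=='side':
        q=W[(W[:,2]>85)&(W[:,2]<128)];c=np.polyfit(q[:,2]-73,q[:,1],1);print('plate slope (rad)',np.arctan(c[0]),c[1])
cv2.imwrite('pics/top15f.png',np.clip(np.load('pics/top15.npz')['im']*1.6,0,255).astype(np.uint8)[:,:,::-1])
E
```

```text
17.0 [0.5054 0.1858 0.2489] [  0.8 296.2] F [0.1 0.  0.5]
lidz 0.1328
[363.4 190.9] [ 12  11 110] base xy [ 36.7 -51.1]
[315.8 202.5] [ 12  12 113] base xy [37.3 54.1]
[373.1 224.8] [ 13  12 116] base xy [-39.9 -50.9]
[325.2 236.8] [ 12  12 117] base xy [-39.7  53.5]
top 311 [[-22.2, 57.6, 79.6], [-12.1, 64.8, 138.8], [-0.7, 72.7, 140.4], [10.1, 80.6, 141.7], [20.5, 86.5, 144.1]]
side 364 [[-26.1, 57.5, 77.3], [-17.0, 80.3, 97.1], [-5.1, 85.2, 117.7], [6.3, 87.4, 134.8], [19.3, 91.2, 140.1]]
plate slope (rad) -0.019294584675109947 86.59073689760453
```

View pics/side15c.png

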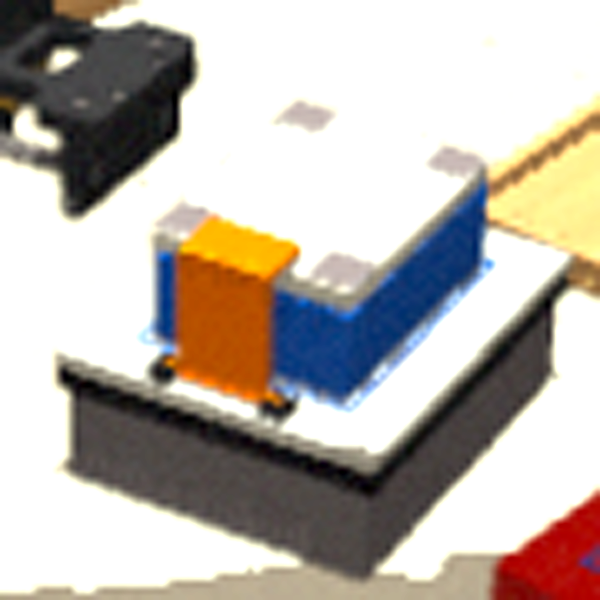

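View pics/top15f.png

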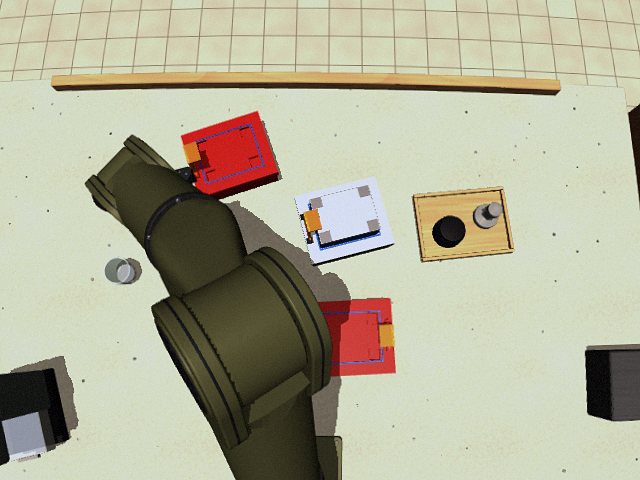

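The keeper stands upright with its lip over the rim. The small tub is seated and the arm is clear of everything, so I'm handing the job in.

```bash
python3 -c "
from rig import env
print(env.job_done()); s=env.get_state(); print(s['time_s'],s['wrist_force'])"
```

```text
the job is handed in; nothing more can be done
None
the job is handed in; nothing more can be done
```

The small tub is seated on the big tub and the orange keeper is shut over its rim. I handed the job in at about 17 s of the 64 s allowed; the interface gives no verdict.

**What I did:**
- I pushed the small tub with both fingertips from the big tub's -y side, then from its +x side to square it and centre it sideways.
- I pushed it from -y again until all four feet dropped in.
- I then swept the keeper up from outside with closed fingers and backed the arm off.

**Last checks:**
- **Seating:** the small tub's lid dropped by 8 mm. Its centre measured about 1.4 mm sideways and 1.4 mm along from the big tub's, and its lid was level to about 0.002 rad before I swept the keeper.
- **Keeper:** its plate measured 0.02 rad from upright, at its stop.
- **Big tub:** it looks to be in the same place in the pictures; I compared those by eye only.
- **Bystanders:** the cup, tamper and bellows cap show at their starting places. The arm hides most of the canister and part of the red tubs in the last top picture, so those were not fully rechecked.
- **Forces:** the highest wrist force I read was about 8 N, against the 120 N limit.

**Disagreement:** after the sideways push, the camera put the small tub 2.1 mm off centre, while the finger position put it 0.6 mm off. Both were inside the recess play, and it dropped in without correction.

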